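# Scrub the bottom of the inclined mixing beaker by feel

### The arm

A 6-joint arm with a two-finger parallel gripper is mounted at the origin on the work surface. World frame = base frame: x ahead of the robot, y to its left, z up, the work surface at z = 0. Lengths are in m, angles in rad, forces in N, time in s.
With the tool pointing down it reaches from about 0.35 to 0.775 m from the base axis. Payload 7.3 kg.
Tool frame: the origin (TCP) lies on the centre line of the jaws, within the pads' length; the fingertips stand 14 mm ahead of it and the grasp point (between the pads) lies 5 mm behind it; z points along the fingers, y is the line along which they close (so a half turn about z gives the same grasp; the last joint's range is limited). The gripper opens to 92 mm and grips with 3 to 60 N. Pads are 19 mm wide; open, the fingers measure 130 mm over their backs; the gripper's body (75 mm by 190 mm) begins 47 mm behind the grasp point.
Start: joints at [-1.451, 0.342, 1.524, -0, 1.275, -0.146], TCP at [0.138, -0.507, 0.241] pointing down, gripper open.
Joint ranges: [-2.53, 2.53], [-0.77, 2.02], [0.04, 2.7], [-1, 4.14], [0.28, 2.66], [-3.11, 3.11]. Speed limits (rad/s): [2.57, 2.57, 3.14, 3.14, 3.14, 3.14].

### API

Orientations are given as a rotation vector (axis times angle).
In Python, from workcell import r gives the robot as it stands.
- The arm moves only by the tool carry_out, never from a script. Its argument "series" is text: rows parted by semicolons, each of 6 numbers parted by spaces: the shift along the tool's x, y, z in units of 400 mm (1.0 is 400 mm), then the turn, a rotation vector about the tool's x, y, z in units of 120 degrees (1.0 is 120 degrees). A call has 1 to 5 rows; each row is the pose to reach, as a shift and turn from the pose commanded when the call began, along the tool's axes at that moment; what a row does not reach only later rows make up. A row lasts 1/12 s, in which the tool goes at most 41.7 mm and 7.16 degrees, less where a joint would pass 70% of its speed; a pose out of reach is approached as far as the arm can. A call with a number of a shift or a turn outside -1 to 1 is refused whole. A call with a gripper value outside its range is refused whole. "gripper" is the opening, from -1 (shut) to 1 (fully open), set as the call begins (left out, the last holds). The fingers move at their own pace and stop on an object; "squeeze" is the grip in N (left out, the last holds). Time passes only in rows, so rows that repeat a pose let the fingers close. It gives the time, the measured TCP pose, the force, the opening and the grip force at its end, in the units of the state.
- r.read_state(): the state, without advancing time (a new reading comes with each control period).
- r.grab_frame(name): name is "scene" or "side" or "wrist"; returns (picture, depth): 420x560x3 uint8, red, green, blue; 420x560 float32, m along the optical axis (not along the pixel's ray), 0 where there is no reading.
- r.camera_info(name): a dict with "vertical_fov" (degrees; the focal length in pixels is half the picture's height over the tangent of half this angle, whatever the lens; pixels are square), "cx", "cy" (the principal point, pixels), "extrinsics" (4x4, takes a point from camera to world coordinates). Camera axes: x right, y up, looking along -z (the intrinsics and any distortion apply to the point x, -y, -z); pixel columns grow to the right and rows downward; lengths in m; the calibration is good to about 2 mm. A picture is of the moment at which its call begins: read the wrist's pose just before it. camera_info takes no time and is no camera call; for the wrist camera it gives the pose at the moment of the call.
- r.sign_off(): hands the job in; it is judged then, once.
The state is a dict: "time_s": time; "joint_positions": joint angles; "qvel": joint speeds; "effort": joint torques, N m; "eef_pos": TCP position; "tcp_rot": TCP orientation; "ft_force": force on the tool from outside, world axes, zero at the start; "moment": the same for the moment, N m; "width": finger opening in m; "grip_force": force on a finger pad.
Only numpy, scipy, OpenCV 4.12 (cv2) and the standard library are available. Lean on these libraries where they do the work, as an engineer would, in place of code of your own. Each camera call takes 0.05 s, during which the arm holds its last target. There are 200 camera calls.

### The job

Take the bottle brush from its white holder and scrub out the inclined white beaker: feel gently for the floor inside it, which may be at any depth and cannot be seen, and press the bristles lightly onto it three times, each time drawing the brush up in between until about half of the bristle head shows above the rim. Never ram the brush against the floor; at the end stand it upright, bristles down, in its holder again, and leave the other things on the bench where they are.

Things in the scene. Friction and masses are not known exactly. Their poses are not given: they have to be found in the camera images.
- brush: bottle brush, 180 mm long, 90 g, standing in the holder. Origin: centre of its bristle end (below), z to the handle. White bristle head 30 mm across, z 0 to 55; thin wire; drip disc 34 mm across, z 110 to 116; round wooden handle 20 mm across, z 116 to 160, tapered to its top at 180. The head gives along z on a spring: from about 2 N, fully (15 mm) at about 9 N; the origin does not follow.
- holder: fixed white ceramic brush holder: a round cup on a 100 mm square foot 4 mm thick. Origin: centre of its underside on the bench, z up. Inner floor at z = 6 mm, inner diameter 40 mm, widening to 56 mm at the rim at z = 82 mm.
- beaker: inside of the white beaker fixed in a stand (foot 170 x 100 mm), leaning 35 degrees. Origin: centre of its mouth, 142 mm above the bench; z along its axis out of the mouth, y level. Inner diameter 60 mm, outer 68 (rim 72), length 125. Its floor, a stiff flat piston, stands at an unknown 66 to 108 mm below the mouth; this pose does not tell. Force on this body means on that floor, not the wall.
- dropper: bystander: a closed amber dropper bottle, 34 mm across, 95 mm tall; origin at the centre of its underside
- jar: bystander: a small lidded white jar, 48 mm across, 58 mm tall; origin at the centre of its underside
- model: bystander: a white plaster dental model, 62 x 68 mm, 37 mm tall; origin at the centre of its underside
- burblock: bystander: a wooden block of burs, 60 x 90 mm, about 55 mm tall with its burs; origin at the centre of its underside
- tray: bystander: a flat white open tray, 100 x 150 x 22 mm; origin at the centre of its underside
- spatula: bystander: a lying spatula, 180 mm long; origin at the centre of its underside
- mug: bystander: a blue mug, 76 mm across, 90 mm tall; origin at the centre of its underside
Not all that is in view belongs to the job. Of the things like the brush, leave any that is yellow; of the rest the larger one is meant.

How it is judged:
On the way, in this order (a step that is already met when the one before it is completed fails the run):
1. the bristles are pressed onto the floor inside the beaker for the first time (1.3 N or more) (contact force between brush and beaker above 1.3 N and z of brush in the frame of beaker below -0.055 m), for 0.15 s.
2. the brush is drawn up until its bristle end is less than 45 mm below the rim (z of brush in the frame of beaker above -0.045 m and contact force between brush and beaker below 0.1 N), for 0.05 s.
3. the bristles are pressed onto the floor inside the beaker for the second time (1.3 N or more) (all of step 1), for 0.15 s.
4. the brush is drawn up until its bristle end is less than 45 mm below the rim (all of step 2), for 0.05 s.
5. the bristles are pressed onto the floor inside the beaker for the third time (1.3 N or more) (all of step 3), for 0.15 s.
At the end, for the whole second after the job is handed in: The brush stands released and at rest in its holder, bristle end down: that end within 15 mm of the holder's axis and below 14 mm above the bench (the holder's floor is at 6 mm), the brush leaning less than 0.25 rad (horizontal distance between brush and holder below 0.015 m and height (world z) of brush below 0.014 m and angle between brush's own z axis and vertical below 0.25 rad and linear speed of brush below 0.02 m/s); the robot touches nothing.
It fails at once if the brush is rammed against the beaker's floor (more than 15 N) (contact force between brush and beaker above 15 N).
It fails at once if another thing on the bench is moved by more than 25 mm (distance of any of dropper, jar, model, burblock, tray, spatula, mug from where it was at the start of the episode above 0.025 m).
It also fails if it takes over 69 s, if anything falls off the work surface, if the arm or the gripper's body presses on something with over 40 N, if the wrist force passes 120 N, or if a joint passes its speed limit or range.

## Working session

There is one attempt and no reset: what is moved stays moved. The work goes in short steps, Python scripts to look and compute and a tool call to move; the robot and the scene stay as the last step left them, time stands still between calls to the robot, and variables do not carry over. Pictures are saved under pics/ and viewed, at most 10 in all, crops included, and the job is handed in when it is done.

Besides the shell and the picture viewer there is one more tool, called after "Call:" as name(argument=value, ...), one argument or row to a line, values as JSON. carry_out: Moves the arm, as the interface text tells. Its arguments: {"type":"object","properties":{"series":{"type":"string"},"gripper":{"type":"number"},"squeeze":{"type":"number"}},"required":["series"]}

```bash
ls; mkdir -p pics; cat > h.py <<'E'
import numpy as np, cv2
from workcell import r
def cloud(name):
    info=r.camera_info(name); im,d=r.grab_frame(name)
    f=210/np.tan(np.radians(info['vertical_fov'])/2)
    v,u=np.mgrid[0:420,0:560]
    P=np.stack([(u-info['cx'])/f*d,-(v-info['cy'])/f*d,-d],-1)
    E=np.array(info['extrinsics']); W=P@E[:3,:3].T+E[:3,3]; W[d==0]=np.nan
    return im,d,W,info
E
python3 - <<'E'
from h import *
for n in ['scene','side']:
    im,d,W,i=cloud(n); np.savez(n+'.npz',im=im,d=d,W=W)
    print(n,i); cv2.imwrite(f'pics/{n}0.png',im[...,::-1])
print(r.read_state())
E
```

```text
pics
scene {'vertical_fov': 50.424413687929075, 'cx': 271.63898795907977, 'cy': 216.31934913521314, 'extrinsics': array([[ 0.7308885 , -0.55559791,  0.39637477,  1.05169312],
       [ 0.68246428,  0.60064022, -0.41650189, -0.53420567],
       [-0.00667105,  0.57492807,  0.81817676,  1.14602293],
       [ 0.        ,  0.        ,  0.        ,  1.        ]])}
side {'vertical_fov': 57.928668801694606, 'cx': 274.5901336843273, 'cy': 210.57184625374828, 'extrinsics': array([[-0.92404759,  0.2845359 , -0.25529468,  0.3172379 ],
       [-0.38219774, -0.70127965,  0.60177383,  0.56499782],
       [-0.00780671,  0.65364071,  0.75676475,  0.81137485],
       [ 0.        ,  0.        ,  0.        ,  1.        ]])}
{'time_s': 0.1, 'joint_positions': array([-1.45101964e+00,  3.42633249e-01,  1.52491820e+00, -3.61483570e-05,
        1.27539415e+00, -1.46019201e-01]), 'qvel': array([-1.78320589e-04, -9.67229935e-04, -3.10028418e-03, -5.81383150e-05,
        1.47939885e-04, -4.48976381e-04]), 'effort': array([ 1.85605873e-03, -4.32003736e+01, -2.44696552e+01,  7.19701289e-02,
        5.26245323e-02, -3.89645811e-05]), 'eef_pos': array([ 0.13786566, -0.50621943,  0.24012587]), 'tcp_rot': array([-3.11254672e+00, -4.16120386e-01,  2.64103169e-05]), 'ft_force': array([ 0.42731761, -0.07392678, -0.30969603]), 'moment': array([ 0.01288719,  0.00639071, -0.04523464]), 'grip_force': 0.0, 'width': 0.09177180646447163}
```

View pics/scene0.png

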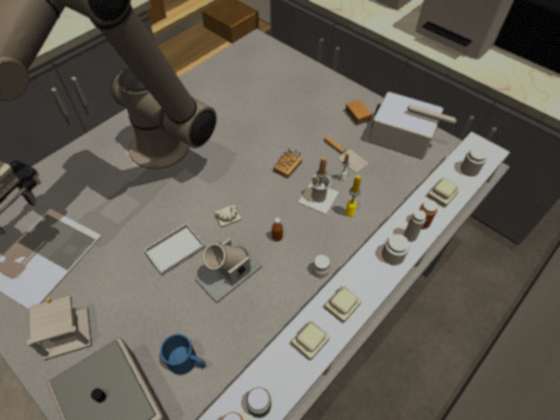

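View pics/side0.png

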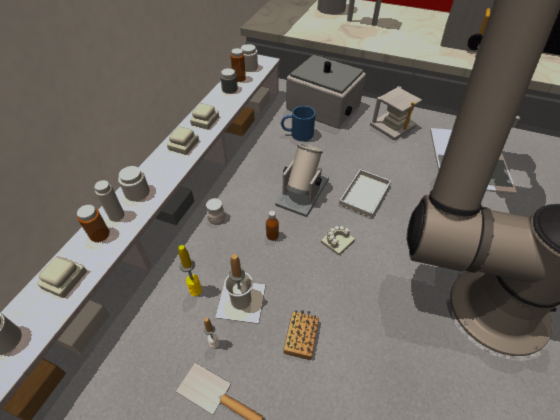

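Things like the brush: the one in the holder (scene 322,170), a yellow one (scene 353,195) and a small one (scene 346,165). The holder one is not yellow and is the larger of the rest, so it should be the one meant. I'll confirm that in one crop.

```bash
python3 - <<'E'
from h import *
S=np.load('scene.npz');D=np.load('side.npz')
a=cv2.resize(S['im'][140:220,290:380],None,fx=4.4,fy=4.4,interpolation=cv2.INTER_CUBIC)
b=cv2.resize(D['im'][235:355,165:300],None,fx=2.93,fy=2.93,interpolation=cv2.INTER_CUBIC)
c=cv2.resize(S['im'][225:305,185:275],None,fx=2.6,fy=2.6,interpolation=cv2.INTER_CUBIC)
e=cv2.resize(D['im'][135:220,265:345],None,fx=2.6,fy=2.6,interpolation=cv2.INTER_CUBIC)
h=max(a.shape[0],b.shape[0]);H=np.zeros((h+225,800,3),np.uint8)
H[:a.shape[0],:a.shape[1]]=a;H[:b.shape[0],a.shape[1]:a.shape[1]+b.shape[1]]=b[:,:800-a.shape[1]]
H[h:h+c.shape[0],:c.shape[1]]=c;H[h:h+e.shape[0],300:300+e.shape[1]]=e
cv2.imwrite('pics/crop.png',H[...,::-1])
# brush handle mask
for n,Z,(x0,x1,y0,y1) in [('scene',S,(300,338,150,200)),('side',D,(222,260,245,312))]:
    im=Z['im'];W=Z['W'];hsv=cv2.cvtColor(im,cv2.COLOR_RGB2HSV)
    m=np.zeros(im.shape[:2],bool);m[y0:y1,x0:x1]=1
    w=m&(hsv[...,0]<20)&(hsv[...,1]>110)
    P=W[w];P=P[~np.isnan(P).any(1)]
    print(n,'handle n',len(P))
    for lo in np.arange(.08,.22,.02):
        q=P[(P[:,2]>=lo)&(P[:,2]<lo+.02)]
        if len(q):print(round(lo,2),len(q),q.mean(0).round(4),q.max(0).round(4))
    Q=W[m];Q=Q[~np.isnan(Q).any(1)]
    for lo in np.arange(0.01,.12,.02):
        q=Q[(Q[:,2]>=lo)&(Q[:,2]<lo+.02)]
        if len(q):print(' all',round(lo,2),len(q),q.min(0).round(3),q.max(0).round(3))
for n,Z,(x0,x1,y0,y1) in [('scene',S,(190,265,230,300)),('side',D,(275,335,140,215))]:
    Q=Z['W'][y0:y1,x0:x1].reshape(-1,3);Q=Q[~np.isnan(Q).any(1)]
    for lo in np.arange(-0.005,.19,.02):
        q=Q[(Q[:,2]>=lo)&(Q[:,2]<lo+.02)]
        if len(q):print(n,round(lo,3),len(q),q.min(0).round(3),q.max(0).round(3),q.mean(0).round(3))
E
```

```text
scene handle n 73
0.12 15 [0.5603 0.1998 0.1342] [0.5652 0.2069 0.1393]
0.14 18 [0.561  0.1984 0.1509] [0.5658 0.2042 0.1593]
0.16 22 [0.5611 0.2003 0.17  ] [0.5659 0.2094 0.1781]
0.18 13 [0.5585 0.2016 0.1851] [0.5618 0.2061 0.1895]
 all 0.01 50 [0.416 0.18  0.011] [0.58  0.28  0.029]
 all 0.03 68 [0.416 0.181 0.031] [0.58  0.275 0.05 ]
 all 0.05 146 [0.531 0.18  0.051] [0.582 0.231 0.07 ]
 all 0.07 125 [0.526 0.174 0.07 ] [0.585 0.239 0.09 ]
 all 0.09 5 [0.555 0.202 0.092] [0.558 0.206 0.1  ]
 all 0.11 56 [0.539 0.188 0.117] [0.572 0.221 0.129]
side handle n 167
0.12 34 [0.5531 0.2142 0.1321] [0.5608 0.2185 0.139 ]
0.14 42 [0.5531 0.2146 0.1503] [0.5613 0.2178 0.1599]
0.16 56 [0.5539 0.2135 0.1705] [0.562  0.2185 0.1799]
0.18 35 [0.5564 0.2094 0.1845] [0.5623 0.2145 0.1883]
 all 0.01 89 [0.533 0.189 0.01 ] [0.578 0.233 0.03 ]
 all 0.03 119 [0.534 0.187 0.03 ] [0.578 0.232 0.05 ]
 all 0.05 267 [0.534 0.182 0.05 ] [0.582 0.234 0.07 ]
 all 0.07 200 [0.527 0.176 0.07 ] [0.589 0.239 0.089]
 all 0.09 4 [0.555 0.207 0.091] [0.557 0.212 0.094]
 all 0.11 117 [0.541 0.192 0.117] [0.574 0.225
[... 827 characters left out ...]
  0.015] [ 0.554 -0.234  0.002]
side 0.015 74 [ 0.499 -0.198  0.015] [ 0.589 -0.119  0.035] [ 0.528 -0.15   0.024]
side 0.035 76 [ 0.5   -0.185  0.035] [ 0.589 -0.121  0.055] [ 0.528 -0.142  0.047]
side 0.055 275 [ 0.491 -0.196  0.055] [ 0.588 -0.114  0.075] [ 0.542 -0.134  0.066]
side 0.075 414 [ 0.49  -0.204  0.075] [ 0.6   -0.127  0.095] [ 0.54  -0.153  0.086]
side 0.095 226 [ 0.499 -0.197  0.095] [ 0.584 -0.137  0.115] [ 0.538 -0.159  0.105]
side 0.115 260 [ 0.508 -0.243  0.115] [ 0.575 -0.155  0.135] [ 0.539 -0.184  0.125]
side 0.135 217 [ 0.506 -0.224  0.135] [ 0.575 -0.17   0.155] [ 0.538 -0.185  0.144]
side 0.155 40 [ 0.518 -0.194  0.155] [ 0.563 -0.181  0.161] [ 0.541 -0.187  0.158]
```

View pics/crop.png

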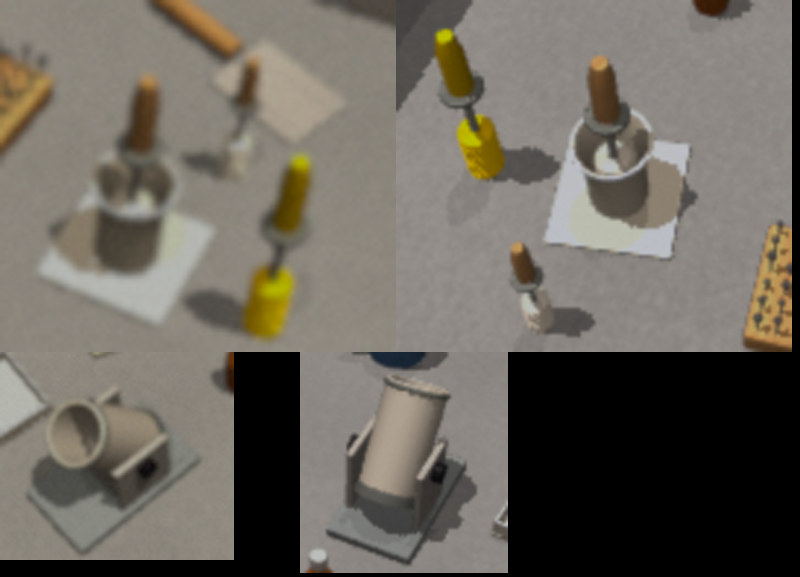

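The crop confirms it. The brush in the holder has a brown handle and white head and is clearly larger than the loose small one; the yellow one is out. In the scene view the beaker mouth (213,258) faces away toward -y.

```bash
cat >> h.py <<'E'
from scipy.spatial.transform import Rotation as Ro
def rows(p,R=None):
    """shift/turn (units of the moves) from the measured pose to p,R"""
    s=r.read_state();R0=Ro.from_rotvec(s['tcp_rot']);p0=s['eef_pos']
    d=R0.inv().apply(np.array(p)-p0)
    t=np.zeros(3) if R is None else (R0.inv()*R).as_rotvec()
    print('shift',(d/.4).round(3),'turn',(np.degrees(t)/120).round(3),'mm',np.linalg.norm(d)*1e3//1,'deg',np.degrees(np.linalg.norm(t)).round(1))
E
python3 - <<'E'
from h import *
from scipy.optimize import least_squares
S=np.load('scene.npz');D=np.load('side.npz')
Q=[]
for Z,(x0,x1,y0,y1) in [(S,(190,265,230,300)),(D,(275,335,140,215))]:
    q=Z['W'][y0:y1,x0:x1].reshape(-1,3);Q.append(q[(q[:,2]>.075)&(q[:,2]<.2)&(np.hypot(q[:,0]-.54,q[:,1]+.18)<.12)])
P=np.vstack(Q);t=np.radians(35)
def ax(a):return np.array([np.sin(t)*np.cos(a),np.sin(t)*np.sin(a),np.cos(t)])
def f(v,P=P):
    d=P-np.array([v[0],v[1],.142]);a=ax(v[2]);h=d@a;rho=np.linalg.norm(d-np.outer(h,a),axis=1)
    e=np.stack([rho-.034,rho-.030,rho-.036]);return np.take_along_axis(e,abs(e).argmin(0)[None],0)[0]
for sel in (P,Q[0],Q[1]):
    s=least_squares(lambda v:f(v,sel),[.54,-.2,-1.5],loss='soft_l1',f_scale=.002)
    print('beaker',s.x.round(4),ax(s.x[2]).round(3),'med',np.median(abs(s.fun)).round(4),len(sel))
# mouth check: rim ellipse extremes along the axis
v=s.x
# nearby brushes
for n,Z,b in [('scene',S,(335,372,145,220)),('side',D,(175,222,240,352))]:
    im=Z['im'];hsv=cv2.cvtColor(im,cv2.COLOR_RGB2HSV);m=np.zeros(im.shape[:2],bool);m[b[2]:b[3],b[0]:b[1]]=1
    W=np.nan_to_num(Z['W']);y=m&(hsv[...,0]>20)&(hsv[...,0]<35)&(hsv[...,1]>180)
    o=m&~y&(W[...,2]>.03)
    for k,mm in(('yellow',y),('other',o)):
        q=W[mm];print(n,k,len(q),np.median(q,0).round(3),q.min(0).round(3),q.max(0).round(3))
rows([.45,-.35,.30]); 
s=r.read_state();d=Ro.from_rotvec(s['tcp_rot']).inv().apply(np.array([.557,.207,.30])-[.45,-.35,.30]);print('then',(d/.4).round(3))
E
```

```text
beaker [ 0.5424 -0.2133 -1.6873] [-0.067 -0.57   0.819] med 0.001 2180
beaker [ 0.542  -0.2175 -1.7632] [-0.11  -0.563  0.819] med 0.0011 1023
beaker [ 0.5415 -0.2146 -1.5613] [ 0.005 -0.574  0.819] med 0.001 1157
scene yellow 188 [0.672 0.216 0.055] [0. 0. 0.] [0.683 0.233 0.185]
scene other 220 [0.656 0.228 0.105] [0.554 0.206 0.032] [0.685 0.333 0.183]
side yellow 400 [0.664 0.23  0.055] [0. 0. 0.] [0.682 0.24  0.183]
side other 370 [0.57  0.319 0.095] [0.556 0.209 0.03 ] [0.687 0.334 0.181]
shift [ 0.856 -0.172 -0.149] turn [0. 0. 0.] mm 354.0 deg 0.0
then [ 0.624 -1.273  0.002]
```

Call:
carry_out(
  series="0.43 -0.085 -0.075 0 0 0; 0.43 -0.085 -0.075 0 0 0; 0.43 -0.085 -0.075 0 0 0; 0.43 -0.085 -0.075 0 0 0; 0.43 -0.085 -0.075 0 0 0",
  gripper=0.2,
)

```text
time_s: 0.52
eef_pos: [0.2991, -0.4261, 0.2716]
tcp_rot: [3.113, 0.422, 0.004]
ft_force: [0.4, 0.9, 0.3]
width: 0.0634
grip_force: 0.0
```

Call:
carry_out(
  series="0.43 -0.085 -0.075 0 0 0; 0.43 -0.085 -0.075 0 0 0; 0.43 -0.085 -0.075 0 0 0; 0.43 -0.085 -0.075 0 0 0; 0.43 -0.085 -0.075 0 0 0",
)

```text
time_s: 0.93
eef_pos: [0.4561, -0.348, 0.3012]
tcp_rot: [-3.113, -0.423, -0.004]
ft_force: [-0.2, 0.8, 0.2]
width: 0.0552
grip_force: 0.0
```

```bash
python3 - <<'E'
from h import *
print(r.read_state()['eef_pos'],r.read_state()['joint_positions'].round(2))
S=np.load('scene.npz');D=np.load('side.npz')
# foot rectangle of the stand: dark grey slab top, via colour/height in both depth clouds
for Z,n in((S,'scene'),(D,'side')):
    W=np.nan_to_num(Z['W']);hsv=cv2.cvtColor(Z['im'],cv2.COLOR_RGB2HSV)
    near=(np.hypot(W[...,0]-.54,W[...,1]+.17)<.13)&(W[...,2]>-.01)
    zz=W[...,2][near];print(n,np.histogram(zz,np.arange(-.006,.03,.003)))
    m=near&(W[...,2]>.004)
    k,l,st,_=cv2.connectedComponentsWithStats(m.astype('uint8'));i=1+st[1:,4].argmax()
    q=W[l==i];q=q[q[:,2]<.02];print(cv2.minAreaRect((q[:,:2]*1000).astype('f')),len(q))
im,d,W,i=cloud('wrist');np.savez('w1.npz',im=im,d=d,W=W);cv2.imwrite('pics/w1.png',im[...,::-1])
E
```

```text
[ 0.45606544 -0.34795098  0.3011781 ] [-0.79  0.4   1.28  0.    1.47  0.51]
scene (array([ 394, 1399, 1167,  243,  184,  416,  356,   84,   28,   35,   18]), array([-0.006, -0.003,  0.   ,  0.003,  0.006,  0.009,  0.012,  0.015,
        0.018,  0.021,  0.024,  0.027]))
((503.2662658691406, -179.55606079101562), (173.78286743164062, 187.14425659179688), 84.31876373291016) 1082
side (array([ 143, 1558,  858,   72,   96,  397,  209,   28,   35,   17,   12]), array([-0.006, -0.003,  0.   ,  0.003,  0.006,  0.009,  0.012,  0.015,
        0.018,  0.021,  0.024,  0.027]))
((543.8037109375, -180.5689697265625), (176.48753356933594, 99.95873260498047), 85.29129028320312) 725
```

View pics/w1.png

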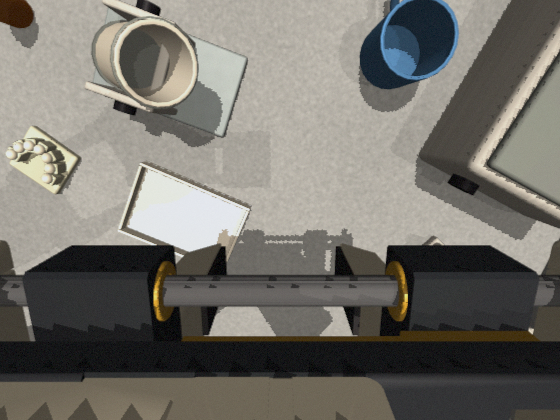

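The wrist view shows the beaker mouth at (157,63), with its stand's foot at upper left, and the mug at (408,50). I'll refine the mouth and azimuth from it.

```bash
python3 - <<'E'
from h import *
from scipy.optimize import least_squares
w=np.load('w1.npz');S=np.load('scene.npz');D=np.load('side.npz')
t=np.radians(35)
def ax(a):return np.array([np.sin(t)*np.cos(a),np.sin(t)*np.sin(a),np.cos(t)])
def f(v,P):
    d=P-np.array([v[0],v[1],.142]);a=ax(v[2]);h=d@a;rho=np.linalg.norm(d-np.outer(h,a),axis=1)
    e=np.stack([rho-.034,rho-.030,rho-.036]);return np.take_along_axis(e,abs(e).argmin(0)[None],0)[0]
W=np.nan_to_num(w['W']);P=W[:140,60:260].reshape(-1,3)
a=ax(-1.66);d=P-np.array([.542,-.214,.142]);h=d@a;rho=np.linalg.norm(d-np.outer(h,a),axis=1)
Q=P[(rho>.022)&(rho<.042)&(h<.008)&(h>-.06)]
s=least_squares(f,[.542,-.214,-1.66],loss='soft_l1',f_scale=.002,args=(Q,));print('wrist cyl',s.x.round(4),len(Q))
R=P[(rho>.024)&(rho<.042)&(abs(h)<.004)]
c=R.mean(0);u,sv,vt=np.linalg.svd(R-c);n=vt[2]*np.sign(vt[2][2]);e1,e2=vt[0],vt[1]
x,y=(R-c)@e1,(R-c)@e2;sol=np.linalg.lstsq(np.c_[2*x,2*y,np.ones(len(x))],x*x+y*y,rcond=None)[0]
print('rim',(c+sol[0]*e1+sol[1]*e2).round(4),'r',np.sqrt(sol[2]+sol[0]**2+sol[1]**2).round(4),'n',n.round(3),'az',np.arctan2(n[1],n[0]).round(3),'tilt',np.degrees(np.arccos(n[2])).round(1),len(R))
F=P[(P[:,2]>.006)&(P[:,2]<.016)&(np.hypot(P[:,0]-.544,P[:,1]+.181)<.11)]
print('foot',cv2.minAreaRect((F[:,:2]*1000).astype('f')))
fl=P[(rho<.018)&(h<-.03)&(h>-.125)];print('inside h',np.percentile((fl-[.542,-.214,.142])@a,[5,50,95]).round(3) if len(fl) else 0)
rows([.557,.207,.30])
E
```

```text
wrist cyl [ 0.5417 -0.2126 -1.5855] 4174
rim [ 0.5421 -0.2164  0.1424] r 0.0325 n [-0.048 -0.575  0.817] az -1.654 tilt 35.2 1954
foot ((545.083984375, -182.7324676513672), (169.7261505126953, 100.01292419433594), 85.51492309570312)
inside h [-0.087 -0.086 -0.084]
shift [ 0.615 -1.27   0.003] turn [0. 0. 0.] mm 564.0 deg 0.0
```

Call:
carry_out(
  series="0.2 -0.42 0 0 0 0; 0.2 -0.42 0 0 0 0; 0.2 -0.42 0 0 0 0; 0.2 -0.42 0 0 0 0; 0.2 -0.42 0 0 0 0",
)

```text
time_s: 1.4
eef_pos: [0.4843, -0.1643, 0.3004]
tcp_rot: [-3.112, -0.419, 0.001]
ft_force: [0.9, -0.8, 1.0]
width: 0.0551
grip_force: 0.0
```

Call:
carry_out(
  series="0.2 -0.42 0 0 0 0; 0.2 -0.42 0 0 0 0; 0.2 -0.42 0 0 0 0; 0.2 -0.42 0 0 0 0; 0.2 -0.42 0 0 0 0",
)

```text
time_s: 1.82
eef_pos: [0.5177, 0.0185, 0.3003]
tcp_rot: [-3.112, -0.419, 0.001]
ft_force: [0.0, 0.5, 0.5]
width: 0.0551
grip_force: 0.0
```

Call:
carry_out(
  series="0.2 -0.42 0 0 0 0; 0.2 -0.42 0 0 0 0; 0.2 -0.42 0 0 0 0; 0.2 -0.42 0 0 0 0; 0.2 -0.42 0 0 0 0",
)

```text
time_s: 2.23
eef_pos: [0.551, 0.2017, 0.2998]
tcp_rot: [-3.113, -0.419, 0.002]
ft_force: [-0.6, 0.1, -0.2]
width: 0.055
grip_force: 0.0
```

```bash
python3 - <<'E'
from h import *
im,d,W,i=cloud('wrist');np.savez('w2.npz',im=im,d=d,W=W);cv2.imwrite('pics/w2.png',im[...,::-1])
print(r.read_state()['eef_pos'],r.read_state()['joint_positions'].round(2))
W=np.nan_to_num(W)
for lo,hi in((.118,.126),(.126,.17),(.17,.18),(.18,.19),(.076,.09)):
    q=W[(W[...,2]>lo)&(W[...,2]<hi)&(np.hypot(W[...,0]-.557,W[...,1]-.207)<.045)];
    if len(q):print(lo,len(q),q.mean(0).round(4),q.min(0).round(4),q.max(0).round(4))
rows([.557,.207,.30])
E
```

```text
[0.55116273 0.20331526 0.29947008] [0.22 0.43 1.24 0.   1.48 1.52]
0.118 425 [0.5639 0.2073 0.1224] [0.544  0.1895 0.1189] [0.575  0.2226 0.1254]
0.126 205 [0.5654 0.2077 0.1523] [0.5518 0.1964 0.126 ] [0.5682 0.2157 0.1699]
0.17 125 [0.5631 0.207  0.1748] [0.5528 0.1969 0.1701] [0.5676 0.215  0.1797]
0.18 243 [0.5594 0.2062 0.1855] [0.5527 0.1989 0.1802] [0.5656 0.213  0.188 ]
0.076 772 [0.561  0.2063 0.0813] [0.527  0.1744 0.0761] [0.5897 0.2371 0.0845]
shift [ 0.017 -0.005 -0.001] turn [0. 0. 0.] mm 6.0 deg 0.0
```

View pics/w2.png

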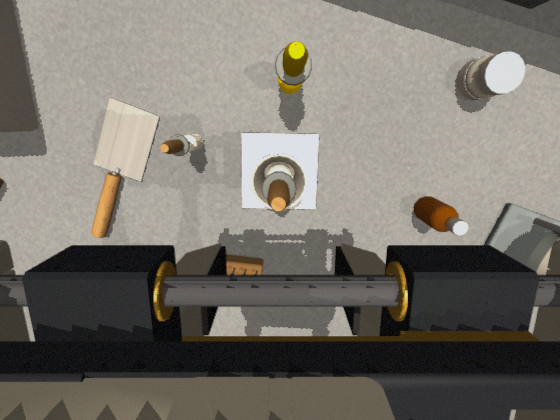

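The wrist view shows the brush handle top at (279,200) inside the holder on its foot. The yellow brush is at (293,65) and the small one at (180,145), both clear of the fingers.

Call:
carry_out(
  series="0.009 -0.001 0.05 0 0 0; 0.018 -0.002 0.1 0 0 0; 0.018 -0.002 0.15 0 0 0; 0.018 -0.002 0.2 0 0 0; 0.018 -0.002 0.2 0 0 0",
)

```text
time_s: 2.7
eef_pos: [0.5558, 0.1993, 0.2159]
tcp_rot: [3.113, 0.415, -0.014]
ft_force: [-0.3, -1.1, -1.0]
width: 0.0549
grip_force: 0.0
```

Call:
carry_out(
  series="0 0 0.05 0 0 0; 0 0 0.1 0 0 0; 0 0 0.15 0 0 0; 0 0 0.188 0 0 0; 0 0 0.188 0 0 0",
)

```text
time_s: 3.12
eef_pos: [0.5566, 0.1999, 0.1431]
tcp_rot: [3.113, 0.415, -0.009]
ft_force: [-1.1, -0.1, -0.2]
width: 0.0551
grip_force: 0.0
```

Call:
carry_out(
  series="0 0 0 0 0 0; 0 0 0 0 0 0; 0 0 0 0 0 0; 0 0 0 0 0 0; 0 0 0 0 0 0",
  gripper=-1,
  squeeze=35,
)

```text
time_s: 3.53
eef_pos: [0.5583, 0.2014, 0.1465]
tcp_rot: [-3.114, -0.416, -0.003]
ft_force: [-0.0, 0.0, 0.4]
width: 0.0266
grip_force: 0.0
```

Call:
carry_out(
  series="0 0 0 0 0 0; 0 0 0 0 0 0; 0 0 0 0 0 0; 0 0 0 0 0 0; 0 0 0 0 0 0",
)

```text
time_s: 3.95
eef_pos: [0.558, 0.2015, 0.1456]
tcp_rot: [3.114, 0.416, 0.001]
ft_force: [1.4, -0.3, 1.3]
width: 0.0193
grip_force: 34.9
```

Call:
carry_out(
  series="0 0 -0.05 0 0 0; 0 0 -0.1 0 0 0; 0 0 -0.15 0 0 0; 0 0 -0.2 0 0 0; 0 0 -0.25 0 0 0",
)

```text
time_s: 4.37
eef_pos: [0.5575, 0.2014, 0.246]
tcp_rot: [3.114, 0.416, -0.002]
ft_force: [-0.3, -0.1, -1.1]
width: 0.0195
grip_force: 34.9
```

Call:
carry_out(
  series="0 0 -0.05 0 0 0; 0 0 -0.1 0 0 0; 0 0 -0.15 0 0 0; 0 0 -0.2 0 0 0; 0 0 -0.25 0 0 0",
)

```text
time_s: 4.78
eef_pos: [0.5576, 0.2014, 0.346]
tcp_rot: [3.114, 0.416, -0.002]
ft_force: [0.8, -0.3, -0.9]
width: 0.0193
grip_force: 34.9
```

```bash
cat >> h.py <<'E'
def held(names=('scene','side')):
    """points of the held brush around the tool axis, in tool coordinates: head and disc centres"""
    for n in names:
        s=r.read_state();im,d,W,i=cloud(n);cv2.imwrite(f'pics/h_{n}.png',im[...,::-1])
        T=Ro.from_rotvec(s['tcp_rot']).inv().apply(np.nan_to_num(W).reshape(-1,3)-s['eef_pos'])
        rho=np.hypot(T[:,0],T[:,1])
        cam=Ro.from_rotvec(s['tcp_rot']).inv().apply(np.array(i['extrinsics'])[:3,3]-s['eef_pos'])
        print(n,'pos',s['eef_pos'].round(4),'cam dir',(cam/np.linalg.norm(cam)).round(2))
        for lo in np.arange(.016,.17,.012):
            q=T[(rho<.035)&(T[:,2]>=lo)&(T[:,2]<lo+.012)]
            if len(q)>2:print(round(lo,3),len(q),q.mean(0).round(4),'x',np.percentile(q[:,0],[3,97]).round(4),'y',np.percentile(q[:,1],[3,97]).round(4),'zmax',q[:,2].max().round(4))
E
python3 - <<'E'
from h import *
held()
print(r.read_state())
E
```

```text
scene pos [0.5576 0.2014 0.346 ] cam dir [ 0.24  0.7  -0.67]
0.016 38 [0.0053 0.0064 0.0242] x [-0.0094  0.0154] y [-0.0126  0.0172] zmax 0.0279
0.028 4 [-0.0029  0.011   0.0291] x [-0.0131  0.0109] y [0.0078 0.0155] zmax 0.0306
0.04 9 [0.0002 0.0017 0.047 ] x [-0.0034  0.0026] y [0.0002 0.0035] zmax 0.0518
0.052 7 [-0.0003  0.0021  0.0564] x [-0.0027  0.0021] y [-0.0016  0.0048] zmax 0.059
0.064 8 [-0.0012  0.0013  0.0707] x [-0.0036  0.0016] y [-0.0007  0.0037] zmax 0.0755
0.076 51 [-0.      0.0018  0.0847] x [-0.0123  0.0127] y [-0.0095  0.0122] zmax 0.0879
0.088 35 [0.0024 0.0063 0.0926] x [-0.0102  0.0122] y [-0.0145  0.0129] zmax 0.0982
0.1 34 [0.001  0.0068 0.1063] x [-0.0157  0.0125] y [-0.0038  0.0134] zmax 0.1113
0.112 31 [0.0022 0.0074 0.1175] x [-0.0122  0.0132] y [-0.0007  0.0124] zmax 0.122
0.124 29 [0.0022 0.0076 0.1303] x [-0.0104  0.0124] y [-0.0031  0.0136] zmax 0.136
0.136 10 [0.0027 0.0088 0.1377] x [-0.0084  0.0126] y [0.0035 0.0135] zmax 0.1417
side pos [0.5587 0.2017 0.3505] cam dir [-0.21 -0.65 -0.73]
0.016 14 [-0.014  -0.0002  0.025 ] x [-0.016 -0.012] y [-0.
[... 701 characters left out ...]
0052] zmax 0.1399
{'time_s': 4.8833, 'joint_positions': array([ 2.17430886e-01,  4.19780921e-01,  1.11434030e+00, -7.21663509e-05,
        1.60150572e+00,  1.52231214e+00]), 'qvel': array([ 0.00128194,  0.02974692,  0.09148355, -0.00096064, -0.05874887,
        0.00035498]), 'effort': array([-1.52338897e-01, -4.87400544e+01, -2.70327276e+01,  2.82617606e-02,
        5.36013432e-01, -5.74512178e-04]), 'eef_pos': array([0.55882237, 0.20167669, 0.34852526]), 'tcp_rot': array([-3.11342452, -0.41640603, -0.00934576]), 'ft_force': array([ 0.77509115,  0.19581237, -0.96984839]), 'moment': array([-0.00022082, -0.03009305, -0.01334085]), 'grip_force': 34.93729609181173, 'width': 0.019063308901345125}
```

Call:
carry_out(
  series="-0.028 0.09 -0.005 0 0 0; -0.057 0.178 -0.01 0 0 0; -0.086 0.267 -0.015 0 0 0; -0.114 0.356 -0.02 0 0 0; -0.143 0.445 -0.025 0 0 0",
)

```text
time_s: 5.3
eef_pos: [0.5487, 0.0132, 0.3537]
tcp_rot: [-3.113, -0.417, 0.004]
ft_force: [0.6, 0.1, -1.1]
width: 0.0194
grip_force: 34.9
```

Call:
carry_out(
  series="-0.028 0.09 -0.005 0 0 0; -0.057 0.178 -0.01 0 0 0; -0.086 0.267 -0.015 0 0 0; -0.114 0.356 -0.02 0 0 0; -0.143 0.445 -0.025 0 0 0",
)

```text
time_s: 5.72
eef_pos: [0.5403, -0.1737, 0.3637]
tcp_rot: [-3.112, -0.416, 0.003]
ft_force: [0.4, -0.0, -0.3]
width: 0.0194
grip_force: 34.9
```

```bash
cat >> h.py <<'E'
a=np.array([-.0465,-.5717,.8192]);a/=np.linalg.norm(a);M=np.array([.542,-.2155,.142]);LEN=.140
def Rt():
    R0=Ro.from_rotvec([-3.1134,-.4164,0]);z0=R0.apply([0,0,1]);c=np.cross(z0,-a);
    return Ro.from_rotvec(c/np.linalg.norm(c)*np.arccos(z0@-a))*R0
def goal(h): return M+a*(LEN+h)+Rt().apply([0,.002,0])
def where():
    s=r.read_state();R=Ro.from_rotvec(s['tcp_rot']);e=s['eef_pos']+R.apply([0,-.002,LEN])-M;h=e@a
    print('h',round(h,4),'lateral',(e-h*a).round(4),'ang',np.degrees(np.arccos(np.clip(R.apply([0,0,1])@-a,-1,1))).round(2),'F axial',round(s['ft_force']@a,2),s['ft_force'].round(2),'J',s['joint_positions'].round(2))
E
python3 - <<'E'
from h import *
print(r.read_state()['eef_pos'],goal(.06)); rows(goal(.10),Rt())
E
```

```text
[ 0.54029113 -0.17374111  0.36370298] [ 0.53325352 -0.33142548  0.30475374]
shift [-0.14   0.43   0.065] turn [ 0.273  0.1   -0.   ] mm 182.0 deg 34.9
```

Call:
carry_out(
  series="-0.02 0.07 0.005 0.045 0.017 0; -0.045 0.14 0.015 0.09 0.033 0; -0.07 0.215 0.03 0.136 0.05 0; -0.1 0.3 0.045 0.19 0.07 0; -0.12 0.37 0.056 0.235 0.086 0",
)

```text
time_s: 6.13
eef_pos: [0.5323, -0.3302, 0.3413]
tcp_rot: [-2.597, -0.344, -0.154]
ft_force: [0.0, 0.1, -1.1]
width: 0.0192
grip_force: 34.9
```

```bash
python3 - <<'E'
from h import *
where(); rows(goal(.06),Rt())
E
```

```text
h 0.0895 lateral [0.     0.0087 0.0061] ang 4.61 F axial -0.99 [ 0.05  0.14 -1.11] J [-0.86  0.69  0.78  0.41  2.02  0.56]
shift [-0.014  0.047  0.077] turn [ 0.037  0.012 -0.001] mm 36.0 deg 4.6
```

Call:
carry_out(
  series="-0.007 0.025 0.02 0.02 0.006 0; -0.014 0.047 0.04 0.037 0.012 -0.001; -0.014 0.047 0.077 0.037 0.012 -0.001; -0.014 0.047 0.077 0.037 0.012 -0.001; -0.014 0.047 0.077 0.037 0.012 -0.001",
)

```text
time_s: 6.55
eef_pos: [0.5345, -0.3288, 0.3051]
tcp_rot: [-2.519, -0.339, -0.166]
ft_force: [0.1, 0.7, -1.6]
width: 0.0194
grip_force: 34.9
```

```bash
python3 - <<'E'
from h import *
where(); rows(goal(.0),Rt()); held(); where()
def crop(n,b):
    im=cv2.imread(f'pics/h_{n}.png')[b[2]:b[3],b[0]:b[1]];return cv2.resize(im,(400,400),interpolation=cv2.INTER_CUBIC)
cv2.imwrite('pics/appr.png',np.hstack([crop('scene',(160,280,190,310)),crop('side',(250,370,80,200))]))
E
```

```text
h 0.0587 lateral [0.0007 0.0016 0.0011] ang 0.24 F axial -1.7 [ 0.08  0.66 -1.61] J [-0.87  0.74  0.83  0.45  2.    0.53]
shift [-0.004  0.005  0.147] turn [0.001 0.002 0.   ] mm 58.0 deg 0.2
scene pos [ 0.5345 -0.3288  0.3051] cam dir [ 0.61 -0.14 -0.78]
0.016 76 [ 0.0085 -0.0019  0.0235] x [-0.0006  0.0169] y [-0.0168  0.0126] zmax 0.0279
0.028 6 [ 0.0118 -0.0021  0.0288] x [0.0075 0.0146] y [-0.0112  0.0079] zmax 0.0307
0.04 5 [ 0.0019 -0.0016  0.0494] x [0.0004 0.0044] y [-0.004  0.001] zmax 0.0508
0.052 9 [ 0.0017 -0.002   0.0584] x [-0.0001  0.004 ] y [-0.0048  0.0003] zmax 0.0637
0.064 9 [ 0.0018 -0.0016  0.0716] x [-0.0004  0.0037] y [-0.0042  0.0018] zmax 0.0757
0.076 85 [ 0.0025 -0.0018  0.0855] x [-0.0101  0.0133] y [-0.0137  0.011 ] zmax 0.0879
0.088 35 [ 0.0068 -0.0037  0.0938] x [-0.0124  0.0136] y [-0.0146  0.0098] zmax 0.0988
0.1 35 [ 0.009  -0.0054  0.1062] x [-0.0021  0.0137] y [-0.0153  0.0086] zmax 0.1117
0.112 29 [ 0.0093 -0.0031  0.1176] x [-0.0018  0.0139] y [-0.0148  0.0088] zmax 0.1239
0.124 35 [ 0.0085 -0.0042  0.1295] x [-0.0008  0.0132] y [-0.0157  0.0115]
[... 535 characters left out ...]
0701] x [-0.0021  0.0042] y [-0.006  -0.0002] zmax 0.0759
0.076 16 [ 0.0024 -0.0067  0.0835] x [-0.0048  0.0128] y [-0.0142 -0.0035] zmax 0.0878
0.088 48 [ 0.0015 -0.0128  0.094 ] x [-0.0107  0.0135] y [-0.0176 -0.0064] zmax 0.0999
0.1 50 [ 0.0017 -0.0116  0.1061] x [-0.0113  0.0144] y [-0.0164 -0.0049] zmax 0.1119
0.112 48 [ 0.0017 -0.0122  0.118 ] x [-0.011   0.0133] y [-0.0177 -0.0033] zmax 0.1239
0.124 48 [ 0.0017 -0.0124  0.13  ] x [-0.0107  0.014 ] y [-0.0168 -0.0068] zmax 0.1359
0.136 22 [ 0.0022 -0.0127  0.139 ] x [-0.0103  0.0136] y [-0.0177 -0.0043] zmax 0.1414
h 0.0606 lateral [0.0016 0.0022 0.0016] ang 0.36 F axial -0.08 [ 0.28 -0.32 -0.31] J [-0.87  0.73  0.82  0.45  2.    0.53]
```

View pics/appr.png

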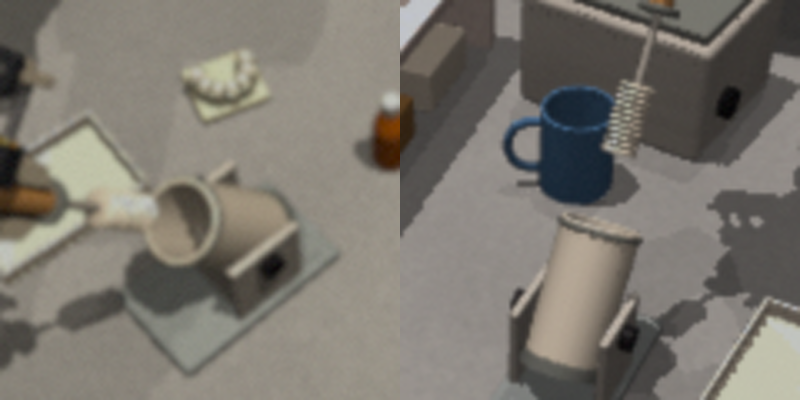

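Brush and mouth line up: the head is at left of the mouth in the scene crop and on the axis line above it in the side crop. Now I'll insert it to just above the shallowest possible floor.

Call:
carry_out(
  series="-0.004 0.005 0.03 0 0.001 0; -0.004 0.005 0.06 0.001 0.002 0; -0.004 0.005 0.09 0.001 0.002 0; -0.004 0.005 0.12 0.001 0.002 0; -0.004 0.005 0.147 0.001 0.002 0",
)

```text
time_s: 7.07
eef_pos: [0.5367, -0.2971, 0.2579]
tcp_rot: [-2.521, -0.341, -0.175]
ft_force: [0.3, -0.2, -0.3]
width: 0.0194
grip_force: 34.9
```

Call:
carry_out(
  series="0 0 0.025 0 0 0; 0 0 0.05 0 0 0; 0 0 0.075 0 0 0; 0 0 0.1 0 0 0; 0 0 0.125 0 0 0",
)

```text
time_s: 7.48
eef_pos: [0.5392, -0.2688, 0.2165]
tcp_rot: [-2.521, -0.341, -0.175]
ft_force: [-0.5, 0.6, -1.3]
width: 0.0194
grip_force: 34.9
```

```bash
cat >> h.py <<'E'
def feel(n=10):
    """axial force, mean over n new readings (camera calls pass the time)"""
    F=[]
    for _ in range(n):
        r.grab_frame('wrist'); F.append(r.read_state()['ft_force']@a)
    print('axial mean',np.mean(F).round(2),'+-',np.std(F).round(2)); where()
E
python3 - <<'E'
from h import *
feel(12)
E
```

```text
axial mean -1.08 +- 0.74
h -0.0484 lateral [ 0.0008 -0.0003 -0.0001] ang 0.2 F axial -1.11 [-0.57  0.2  -1.25] J [-0.81  0.7   1.13  0.45  1.73  0.46]
```

Call:
carry_out(
  series="0 0 0.008 0 0 0; 0 0 0.016 0 0 0; 0 0 0.024 0 0 0; 0 0 0.032 0 0 0; 0 0 0.04 0 0 0",
)

```text
time_s: 8.5
eef_pos: [0.5396, -0.2598, 0.2024]
tcp_rot: [-2.519, -0.339, -0.173]
ft_force: [-0.5, 0.0, -0.2]
width: 0.0193
grip_force: 34.9
```

Call:
carry_out(
  series="0 0 0.002 0 0 0; 0 0 0.004 0 0 0; 0 0 0.006 0 0 0; 0 0 0.008 0 0 0; 0 0 0.01 0 0 0",
)

```text
time_s: 8.92
eef_pos: [0.5398, -0.2579, 0.1996]
tcp_rot: [-2.519, -0.339, -0.174]
ft_force: [-0.4, 0.0, -1.2]
width: 0.0192
grip_force: 34.9
```

Call:
carry_out(
  series="0 0 0.002 0 0 0; 0 0 0.004 0 0 0; 0 0 0.006 0 0 0; 0 0 0.008 0 0 0; 0 0 0.01 0 0 0",
)

```text
time_s: 9.33
eef_pos: [0.54, -0.2555, 0.1962]
tcp_rot: [-2.519, -0.339, -0.174]
ft_force: [-0.4, -0.3, -0.9]
width: 0.0194
grip_force: 34.9
```

```bash
python3 - <<'E'
from h import *
feel(6)
E
```

```text
axial mean -0.48 +- 0.33
h -0.0725 lateral [ 0.0009 -0.0002 -0.0001] ang 0.18 F axial -0.36 [ 0.09 -0.6  -0.86] J [-0.8   0.7   1.18  0.45  1.67  0.45]
```

Call:
carry_out(
  series="0 0 0.002 0 0 0; 0 0 0.004 0 0 0; 0 0 0.006 0 0 0; 0 0 0.008 0 0 0; 0 0 0.01 0 0 0",
)

```text
time_s: 10.05
eef_pos: [0.5401, -0.2532, 0.1929]
tcp_rot: [-2.519, -0.339, -0.173]
ft_force: [0.0, 0.6, -0.3]
width: 0.019
grip_force: 34.9
```

Call:
carry_out(
  series="0 0 0.002 0 0 0; 0 0 0.004 0 0 0; 0 0 0.006 0 0 0; 0 0 0.008 0 0 0; 0 0 0.01 0 0 0",
)

```text
time_s: 10.47
eef_pos: [0.5403, -0.251, 0.1896]
tcp_rot: [-2.519, -0.339, -0.174]
ft_force: [-0.4, 0.6, 0.2]
width: 0.0194
grip_force: 34.9
```

```bash
python3 - <<'E'
from h import *
feel(6)
E
```

```text
axial mean -0.59 +- 0.41
h -0.0805 lateral [ 0.0009 -0.0002 -0.0001] ang 0.18 F axial -0.07 [-0.07 -0.87 -0.7 ] J [-0.79  0.71  1.2   0.45  1.65  0.45]
```

Call:
carry_out(
  series="0 0 0.002 0 0 0; 0 0 0.004 0 0 0; 0 0 0.006 0 0 0; 0 0 0.008 0 0 0; 0 0 0.01 0 0 0",
)

```text
time_s: 11.18
eef_pos: [0.5405, -0.2487, 0.1863]
tcp_rot: [-2.519, -0.339, -0.174]
ft_force: [0.6, -0.5, -0.5]
width: 0.0188
grip_force: 34.9
```

Call:
carry_out(
  series="0 0 0.002 0 0 0; 0 0 0.004 0 0 0; 0 0 0.006 0 0 0; 0 0 0.008 0 0 0; 0 0 0.01 0 0 0",
)

```text
time_s: 11.6
eef_pos: [0.5408, -0.2466, 0.1833]
tcp_rot: [-2.519, -0.339, -0.174]
ft_force: [-1.2, -2.0, 1.5]
width: 0.0195
grip_force: 34.9
```

```bash
python3 - <<'E'
from h import *
feel(6)
E
```

```text
axial mean 1.83 +- 0.58
h -0.0884 lateral [ 0.001  -0.0003 -0.0001] ang 0.2 F axial 2.39 [-0.13 -1.09  2.15] J [-0.79  0.71  1.22  0.45  1.63  0.45]
```

Contact: the axial force is about 2.5 N above baseline at h≈-0.088. I'll press 2 mm more, hold, and then draw up.

Call:
carry_out(
  series="0 0 0.002 0 0 0; 0 0 0.004 0 0 0; 0 0 0.005 0 0 0; 0 0 0.005 0 0 0; 0 0 0.005 0 0 0",
)

```text
time_s: 12.32
eef_pos: [0.5409, -0.2454, 0.1815]
tcp_rot: [-2.519, -0.339, -0.174]
ft_force: [-0.3, -1.3, 2.8]
width: 0.0191
grip_force: 34.9
```

```bash
python3 - <<'E'
from h import *
feel(8)
E
```

```text
axial mean 2.49 +- 0.21
h -0.0905 lateral [ 0.0009 -0.0002 -0.0001] ang 0.18 F axial 2.69 [ 0.39 -1.53  2.24] J [-0.79  0.71  1.22  0.45  1.63  0.45]
```

Call:
carry_out(
  series="0 0 -0.025 0 0 0; 0 0 -0.05 0 0 0; 0 0 -0.08 0 0 0; 0 0 -0.11 0 0 0; 0 0 -0.14 0 0 0",
)

```text
time_s: 13.13
eef_pos: [0.538, -0.2779, 0.2284]
tcp_rot: [-2.519, -0.339, -0.173]
ft_force: [0.2, -0.3, -1.0]
width: 0.0196
grip_force: 34.9
```

Call:
carry_out(
  series="0 0 -0.005 0 0 0; 0 0 -0.01 0 0 0; 0 0 -0.015 0 0 0; 0 0 -0.015 0 0 0; 0 0 -0.015 0 0 0",
)

```text
time_s: 13.55
eef_pos: [0.5377, -0.2803, 0.2319]
tcp_rot: [-2.518, -0.339, -0.173]
ft_force: [0.6, -0.3, -1.0]
width: 0.019
grip_force: 34.9
```

```bash
python3 - <<'E'
from h import *
feel(8)
held(['scene'])
E
```

```text
axial mean -0.78 +- 0.53
h -0.0287 lateral [ 0.0007 -0.0001 -0.    ] ang 0.17 F axial 0.13 [ 0.72 -1.53 -0.87] J [-0.83  0.7   1.08  0.45  1.77  0.47]
scene pos [ 0.5378 -0.2806  0.2323] cam dir [ 0.58 -0.13 -0.81]
0.016 61 [ 0.0086 -0.0015  0.0238] x [0.0005 0.0164] y [-0.0159  0.012 ] zmax 0.0278
0.028 6 [ 0.0096 -0.0053  0.0292] x [0.0063 0.0128] y [-0.0153  0.0072] zmax 0.0296
0.052 7 [ 0.0017 -0.0014  0.0577] x [0.0003 0.0033] y [-0.004   0.0016] zmax 0.0633
0.064 8 [ 0.0017 -0.0023  0.0686] x [0.0004 0.0036] y [-0.0047  0.0006] zmax 0.073
0.076 64 [ 0.0017 -0.003   0.0852] x [-0.0096  0.0113] y [-0.0143  0.0088] zmax 0.0879
0.088 38 [ 0.0054 -0.0019  0.0924] x [-0.0116  0.0133] y [-0.0158  0.0116] zmax 0.0987
0.1 129 [ 0.0048 -0.0003  0.109 ] x [-0.0323  0.031 ] y [-0.0328  0.0309] zmax 0.1119
0.112 121 [ 0.0063 -0.003   0.117 ] x [-0.0317  0.0306] y [-0.0316  0.0288] zmax 0.124
0.124 111 [ 0.0096 -0.0032  0.1298] x [-0.0279  0.0315] y [-0.0333  0.028 ] zmax 0.1359
0.136 81 [ 0.0074 -0.0043  0.1415] x [-0.0305  0.0306] y [-0.033   0.0272] zmax 0.148
0.148 85 [ 0.0122 -0.003   0.154 ] x [-0.031   0.0311] y [-0.0327  0.0259] zmax 0.1599
0.16 69 [ 0.0126 -0.0042  0.166 ] x [-0.029   0.0315] y [-0.0332  0.0253] zmax 0.172
```

Call:
carry_out(
  series="0 0 0.03 0 0 0; 0 0 0.06 0 0 0; 0 0 0.09 0 0 0; 0 0 0.115 0 0 0; 0 0 0.13 0 0 0",
)

```text
time_s: 14.42
eef_pos: [0.5402, -0.2502, 0.1887]
tcp_rot: [-2.518, -0.339, -0.172]
ft_force: [-0.9, 0.7, -1.9]
width: 0.0194
grip_force: 34.9
```

Call:
carry_out(
  series="0 0 0.006 0 0 0; 0 0 0.012 0 0 0; 0 0 0.018 0 0 0; 0 0 0.023 0 0 0; 0 0 0.027 0 0 0",
)

```text
time_s: 14.83
eef_pos: [0.5411, -0.2453, 0.1814]
tcp_rot: [-2.52, -0.339, -0.175]
ft_force: [-0.6, -1.9, 2.5]
width: 0.0195
grip_force: 34.9
```

```bash
python3 - <<'E'
from h import *
feel(10)
E
```

```text
axial mean 2.91 +- 0.37
h -0.0912 lateral [ 0.001  -0.0003 -0.0002] ang 0.21 F axial 2.96 [ 0.79 -1.57  2.56] J [-0.79  0.71  1.22  0.45  1.63  0.45]
```

Second press confirmed at about 3.7 N. Next: draw up, then press a third time.

Call:
carry_out(
  series="0 0 -0.03 0 0 0; 0 0 -0.06 0 0 0; 0 0 -0.09 0 0 0; 0 0 -0.125 0 0 0; 0 0 -0.157 0 0 0",
)

```text
time_s: 15.75
eef_pos: [0.5376, -0.2806, 0.2323]
tcp_rot: [-2.518, -0.339, -0.172]
ft_force: [0.7, -0.8, -1.1]
width: 0.0191
grip_force: 34.9
```

```bash
python3 - <<'E'
from h import *
feel(8)
E
```

```text
axial mean -0.8 +- 0.87
h -0.0296 lateral [0.0004 0.0001 0.0001] ang 0.07 F axial -0.09 [ 0.04 -0.03 -0.13] J [-0.82  0.7   1.09  0.45  1.77  0.47]
```

Call:
carry_out(
  series="0 0 0.03 0 0 0; 0 0 0.06 0 0 0; 0 0 0.09 0 0 0; 0 0 0.115 0 0 0; 0 0 0.13 0 0 0",
)

```text
time_s: 16.57
eef_pos: [0.5401, -0.2498, 0.1884]
tcp_rot: [-2.518, -0.339, -0.172]
ft_force: [-0.1, -0.1, -0.8]
width: 0.0188
grip_force: 34.9
```

Call:
carry_out(
  series="0 0 0.006 0 0 0; 0 0 0.012 0 0 0; 0 0 0.018 0 0 0; 0 0 0.023 0 0 0; 0 0 0.027 0 0 0",
)

```text
time_s: 16.98
eef_pos: [0.5411, -0.2453, 0.1813]
tcp_rot: [-2.52, -0.339, -0.175]
ft_force: [-0.6, -1.3, 3.0]
width: 0.0196
grip_force: 34.9
```

```bash
python3 - <<'E'
from h import *
feel(10)
E
```

```text
axial mean 2.68 +- 0.61
h -0.0912 lateral [ 0.001  -0.0003 -0.0002] ang 0.2 F axial 2.42 [-0.53 -2.08  1.48] J [-0.79  0.71  1.22  0.45  1.63  0.45]
```

Third press done. Withdrawing along the axis.

Call:
carry_out(
  series="0 0 -0.04 0 0 0; 0 0 -0.08 0 0 0; 0 0 -0.12 0 0 0; 0 0 -0.16 0 0 0; 0 0 -0.2 0 0 0",
)

```text
time_s: 17.9
eef_pos: [0.5368, -0.2904, 0.2464]
tcp_rot: [-2.518, -0.339, -0.172]
ft_force: [1.0, -0.2, -1.3]
width: 0.0192
grip_force: 34.9
```

Call:
carry_out(
  series="0 0 -0.05 0 0 0; 0 0 -0.1 0 0 0; 0 0 -0.15 0 0 0; 0 0 -0.2 0 0 0; 0 0 -0.25 0 0 0",
)

```text
time_s: 18.32
eef_pos: [0.5319, -0.3476, 0.3286]
tcp_rot: [-2.518, -0.339, -0.172]
ft_force: [0.3, -0.1, -1.2]
width: 0.019
grip_force: 34.9
```

```bash
python3 - <<'E'
from h import *
where(); held()
rows([.545,-.17,.37],Ro.from_rotvec([-3.1134,-.4164,0]))
E
```

```text
h 0.0888 lateral [0.0001 0.0002 0.0002] ang 0.08 F axial -0.92 [ 0.27 -0.11 -1.18] J [-0.89  0.76  0.72  0.47  2.08  0.55]
scene pos [ 0.5319 -0.3476  0.3286] cam dir [ 0.63 -0.15 -0.76]
0.016 79 [ 0.0086 -0.0015  0.0237] x [0.     0.0159] y [-0.0158  0.0126] zmax 0.0275
0.028 9 [ 0.0109 -0.003   0.0289] x [0.0028 0.0154] y [-0.0164  0.0094] zmax 0.0309
0.04 6 [ 0.0019 -0.0022  0.0493] x [0.0007 0.0029] y [-0.0043  0.    ] zmax 0.0516
0.052 9 [ 0.0014 -0.0013  0.0586] x [-0.0015  0.0031] y [-0.0039  0.0018] zmax 0.0618
0.064 11 [ 0.002  -0.0015  0.0694] x [0.     0.0052] y [-0.004   0.0014] zmax 0.0745
0.076 85 [ 0.0024 -0.0021  0.0852] x [-0.0098  0.0131] y [-0.0134  0.0099] zmax 0.088
0.088 39 [ 0.0077 -0.0042  0.0935] x [-0.0117  0.0136] y [-0.0154  0.0114] zmax 0.1
0.1 38 [ 0.0091 -0.0034  0.1054] x [-0.0006  0.0145] y [-0.0155  0.0114] zmax 0.1119
0.112 36 [ 0.0096 -0.0037  0.118 ] x [0.0005 0.0142] y [-0.0152  0.0095] zmax 0.1239
0.124 37 [ 0.0088 -0.0049  0.1295] x [-0.0027  0.0139] y [-0.0154  0.0084] zmax 0.1355
0.136 16 [ 0.0096 -0.0043  0.139 ] x [0.0018 0.0131] y [-0.0146
[... 411 characters left out ...]
.0021] zmax 0.0629
0.064 14 [ 0.0011 -0.0032  0.0704] x [-0.0022  0.0041] y [-0.0062  0.0006] zmax 0.0759
0.076 16 [ 0.0008 -0.0059  0.0833] x [-0.0072  0.0083] y [-0.0125 -0.0018] zmax 0.0878
0.088 52 [ 0.0014 -0.0119  0.0938] x [-0.0126  0.0141] y [-0.0165 -0.0061] zmax 0.0997
0.1 51 [ 0.0014 -0.0125  0.106 ] x [-0.0111  0.0132] y [-0.0171 -0.0055] zmax 0.1119
0.112 47 [ 0.0019 -0.0127  0.118 ] x [-0.0108  0.0133] y [-0.0187 -0.0062] zmax 0.1238
0.124 49 [ 0.0019 -0.0124  0.13  ] x [-0.0106  0.0138] y [-0.0181 -0.0042] zmax 0.1359
0.136 22 [ 0.0021 -0.0136  0.139 ] x [-0.0102  0.0136] y [-0.0172 -0.0066] zmax 0.1414
shift [ 0.141 -0.402  0.173] turn [-0.271 -0.101  0.001] mm 183.0 deg 34.7
```

Call:
carry_out(
  series="0.028 -0.08 0.03 -0.054 -0.02 0; 0.056 -0.16 0.062 -0.108 -0.04 0; 0.084 -0.24 0.1 -0.162 -0.06 0; 0.113 -0.32 0.137 -0.217 -0.08 0; 0.141 -0.402 0.173 -0.271 -0.101 0.001",
)

```text
time_s: 18.83
eef_pos: [0.5438, -0.1665, 0.3686]
tcp_rot: [3.112, 0.419, -0.004]
ft_force: [1.3, 0.4, -1.0]
width: 0.0194
grip_force: 34.9
```

```bash
python3 - <<'E'
from h import *
Rd=Ro.from_rotvec([-3.1134,-.4164,0])
rows(np.array([.558,.206,.37])-Rd.apply([.001,-.0015,0]),Rd)
E
```

```text
shift [ 0.278 -0.885 -0.005] turn [0.001 0.001 0.001] mm 371.0 deg 0.2
```

Call:
carry_out(
  series="0.028 -0.09 0 0 0 0; 0.056 -0.18 0 0 0 0; 0.084 -0.27 0 0 0 0; 0.112 -0.36 0 0 0 0; 0.139 -0.44 0 0 0 0",
)

```text
time_s: 19.25
eef_pos: [0.5506, 0.0191, 0.3682]
tcp_rot: [-3.109, -0.421, 0.007]
ft_force: [0.7, -1.2, -1.6]
width: 0.0193
grip_force: 34.9
```

Call:
carry_out(
  series="0.028 -0.09 0 0 0 0; 0.056 -0.18 0 0 0 0; 0.084 -0.27 0 0 0 0; 0.112 -0.36 0 0 0 0; 0.139 -0.44 -0.005 0.001 0.001 0.001",
)

```text
time_s: 19.67
eef_pos: [0.5577, 0.2032, 0.3702]
tcp_rot: [-3.108, -0.417, 0.006]
ft_force: [0.5, 0.2, -1.2]
width: 0.0193
grip_force: 34.9
```

```bash
python3 - <<'E'
from h import *
for _ in range(4): r.grab_frame('wrist')
Rd=Ro.from_rotvec([-3.1134,-.4164,0])
print(r.read_state()['eef_pos']);rows(np.array([.558,.206,.27])-Rd.apply([.001,-.0015,0]),Rd)
E
```

```text
[0.55829524 0.20136663 0.37059981]
shift [ 0.    -0.006  0.252] turn [-0.002  0.001  0.001] mm 100.0 deg 0.3
```

Call:
carry_out(
  series="0 -0.006 0.05 -0.002 0.001 0.001; 0 -0.006 0.1 -0.002 0.001 0.001; 0 -0.006 0.15 -0.002 0.001 0.001; 0 -0.006 0.2 -0.002 0.001 0.001; 0 -0.006 0.25 -0.002 0.001 0.001",
)

```text
time_s: 20.28
eef_pos: [0.558, 0.2016, 0.2708]
tcp_rot: [-3.113, -0.409, -0.002]
ft_force: [0.2, -0.4, -2.1]
width: 0.0194
grip_force: 34.9
```

```bash
python3 - <<'E'
from h import *
print(r.read_state()['eef_pos'])
o=[]
for n in('scene','side'):
    im,d,W,i=cloud(n);W=np.nan_to_num(W);s=r.read_state()['eef_pos']
    near=np.hypot(W[...,0]-.558,W[...,1]-.206)<.045
    for k,lo,hi in(('head',.14,.175),('rim',.077,.086)):
        q=W[near&(W[...,2]>lo)&(W[...,2]<hi)];l,u=np.percentile(q[:,:2],[2,98],0);print(n,k,len(q),l.round(4),u.round(4))
    c={'scene':im[130:230,270:370],'side':im[200:320,180:300]}[n];o.append(cv2.resize(c,(400,400),interpolation=cv2.INTER_CUBIC))
cv2.imwrite('pics/place.png',np.hstack(o)[...,::-1])
Rd=Ro.from_rotvec([-3.1134,-.4164,0]);rows(np.array([.558,.206,.146])-Rd.apply([.001,-.0015,0]),Rd)
E
```

```text
[0.557962   0.20157068 0.27076047]
scene head 82 [0.5471 0.1883] [0.5715 0.2106]
scene rim 84 [0.526 0.175] [0.5859 0.2355]
side head 141 [0.5416 0.1981] [0.5655 0.2187]
side rim 147 [0.5275 0.1794] [0.5876 0.2379]
shift [ 0.006 -0.006  0.306] turn [-0.001  0.003 -0.002] mm 122.0 deg 0.4
```

View pics/place.png

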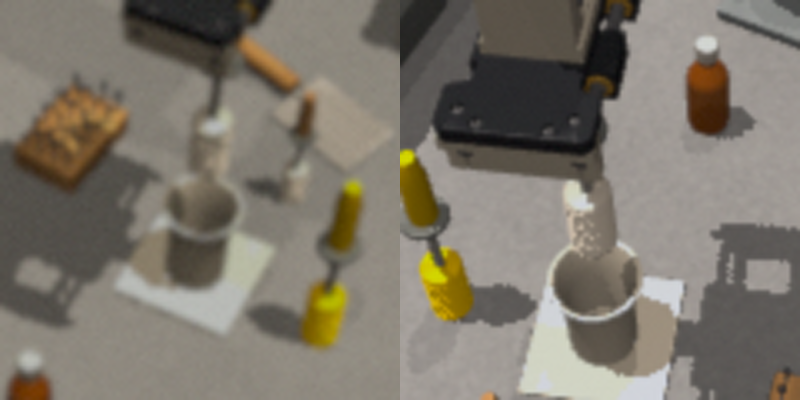

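The head hangs centred over the cup, about 3 mm short in y. I'll correct that while lowering.

Call:
carry_out(
  series="0.002 -0.008 0.01 -0.001 0.003 -0.002; 0.002 -0.008 0.04 -0.001 0.003 -0.002; 0.002 -0.008 0.08 -0.001 0.003 -0.002; 0.002 -0.008 0.12 -0.001 0.003 -0.002; 0.002 -0.008 0.16 -0.001 0.003 -0.002",
)

```text
time_s: 20.8
eef_pos: [0.5594, 0.2065, 0.2095]
tcp_rot: [-3.113, -0.417, -0.02]
ft_force: [0.3, -0.6, -1.2]
width: 0.0194
grip_force: 34.9
```

Call:
carry_out(
  series="0 0 0.03 0 0 0; 0 0 0.06 0 0 0; 0 0 0.09 0 0 0; 0 0 0.12 0 0 0; 0 0 0.14 0 0 0",
)

```text
time_s: 21.22
eef_pos: [0.5596, 0.2066, 0.1526]
tcp_rot: [-3.113, -0.417, -0.016]
ft_force: [0.0, -0.0, -1.5]
width: 0.0192
grip_force: 34.9
```

```bash
python3 - <<'E'
from h import *
for _ in range(5): r.grab_frame('wrist')
s=r.read_state();print(s['eef_pos'],s['tcp_rot'],s['ft_force'])
E
```

```text
[0.55977252 0.20686106 0.15355909] [-3.11275311 -0.41710131 -0.01703742] [-0.20400888  0.13630383 -0.92856322]
```

Call:
carry_out(
  series="-0.002 0 0.004 0 0 0; -0.002 0 0.008 0 0 0; -0.002 0 0.012 0 0 0; -0.002 0 0.016 0 0 0; -0.002 0 0.017 0 0 0",
)

```text
time_s: 21.88
eef_pos: [0.5586, 0.2067, 0.1455]
tcp_rot: [-3.113, -0.417, -0.015]
ft_force: [-0.2, 0.0, 0.9]
width: 0.0189
grip_force: 34.9
```

Call:
carry_out(
  series="0 0 0 0 0 0; 0 0 0 0 0 0; 0 0 0 0 0 0; 0 0 0 0 0 0; 0 0 0 0 0 0",
  gripper=0.1,
)

```text
time_s: 22.3
eef_pos: [0.5585, 0.2066, 0.1456]
tcp_rot: [-3.113, -0.417, -0.014]
ft_force: [-0.2, 0.8, 0.2]
width: 0.0474
grip_force: 0.0
```

Call:
carry_out(
  series="0 0 0 0 0 0; 0 0 -0.02 0 0 0; 0 0 -0.06 0 0 0; 0 0 -0.11 0 0 0; 0 0 -0.17 0 0 0",
)

```text
time_s: 22.72
eef_pos: [0.5573, 0.2063, 0.2139]
tcp_rot: [-3.113, -0.417, -0.011]
ft_force: [0.3, 0.5, 0.6]
width: 0.05
grip_force: 0.0
```

Call:
carry_out(
  series="0 0 -0.06 0 0 0; 0 0 -0.12 0 0 0; 0 0 -0.18 0 0 0; 0 0 -0.24 0 0 0; 0 0 -0.24 0 0 0",
)

```text
time_s: 23.13
eef_pos: [0.5585, 0.2067, 0.3158]
tcp_rot: [-3.112, -0.417, -0.03]
ft_force: [0.1, -0.3, 0.4]
width: 0.0504
grip_force: 0.0
```

```bash
python3 - <<'E'
from h import *
o=[]
for n in('scene','side'):
    im,d,W,i=cloud(n);W=np.nan_to_num(W)
    near=np.hypot(W[...,0]-.558,W[...,1]-.206)<.045
    for k,lo,hi in(('disc',.114,.126),('handle',.13,.165),('top',.18,.2),('rim',.077,.086)):
        q=W[near&(W[...,2]>lo)&(W[...,2]<hi)]
        if len(q):l,u=np.percentile(q,[2,98],0);print(n,k,len(q),l.round(4),u.round(4),q[:,2].max().round(4))
    c={'scene':im[130:230,270:370],'side':im[200:320,180:300]}[n];o.append(cv2.resize(c,(400,400),interpolation=cv2.INTER_CUBIC))
cv2.imwrite('pics/end.png',np.hstack(o)[...,::-1])
s=r.read_state();print(s['eef_pos'],s['width'],s['grip_force'],s['time_s'])
E
```

```text
scene disc 51 [0.5429 0.1924 0.1174] [0.5736 0.2227 0.1251] 0.126
scene handle 53 [0.552  0.197  0.1306] [0.5675 0.2112 0.1641] 0.1642
scene top 19 [0.5522 0.2009 0.1806] [0.5646 0.2127 0.1891] 0.1894
scene rim 76 [0.5269 0.1746 0.0776] [0.5854 0.2351 0.0844] 0.0852
side disc 107 [0.5442 0.1965 0.1183] [0.5761 0.2258 0.1253] 0.1259
side handle 88 [0.5509 0.2084 0.132 ] [0.5662 0.2201 0.1645] 0.165
side top 39 [0.5544 0.2052 0.1812] [0.5658 0.2162 0.1868] 0.1871
side rim 142 [0.5274 0.178  0.0773] [0.5877 0.2381 0.084 ] 0.0852
[0.55722511 0.20632367 0.3109721 ] 0.050282013472456207 0.0 23.2333
```

View pics/end.png

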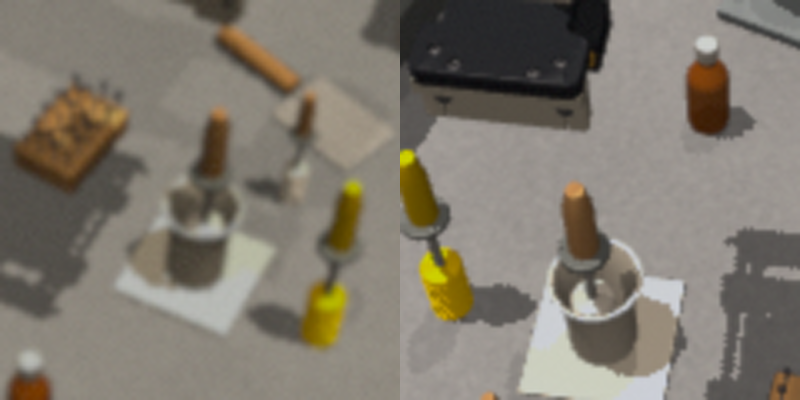

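The brush stands upright and centred in its holder, and the gripper is clear above it. Its disc and top are at the heights measured at the start. Handing in.

```bash
python3 -c "
from h import *
print(r.sign_off())"
```

```text
the job is handed in; nothing more can be done
None
```

I pressed the bristles onto the beaker floor (about 86 mm deep) three times at about 3.5 N, drew the brush up in between, stood it back upright in its holder, released it, and handed the job in at about 23 s; no verdict was returned.

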